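# Dispense the orange sample tube

### The arm

A 6-joint arm with a two-finger parallel gripper is mounted at the origin on the work surface. World frame = base frame: x ahead of the robot, y to its left, z up, the work surface at z = 0. Lengths are in m, angles in rad, forces in N, time in s.
With the tool pointing down it reaches from about 0.325 to 0.925 m from the base axis. Payload 3.1 kg.
Tool frame: the origin (TCP) lies on the centre line of the jaws, within the pads' length; the fingertips stand 17 mm ahead of it and the grasp point (between the pads) lies 2 mm behind it (ctrl.tip_reach is the distance from the TCP to the fingertips, in m); z points along the fingers, y is the direction in which the jaws open and shut (so a half turn about z gives the same grasp; the last joint's range is limited). The gripper opens to 85 mm and grips with 20 to 120 N. Pads are 22 mm wide; open, the fingers measure 114 mm over their backs; the gripper's body (76 mm by 85 mm) begins 54 mm behind the grasp point. The pads swing forward as they close: fully open they stand 13 mm farther back than shut.
Start: joints at [-1.371, 0.217, 1.613, -0, 1.311, -0.112], TCP at [0.192, -0.595, 0.248] pointing down, gripper open.
Joint ranges: [-2.75, 2.75], [-0.78, 2.1], [0.31, 2.55], [-1.13, 4.27], [0.13, 2.63], [-2.58, 2.58]. Speed limits (rad/s): [2.79, 2.79, 3.14, 3.14, 3.14, 3.14].

### API

Orientations are given as a 3x3 rotation matrix whose columns are the frame's x, y, z axes.
In Python, from bench import ctrl, viewer gives the robot as it stands. The module is installed in compiled form; this text tells all that it offers. Calls block until the motion is done:
- ctrl.move_to(position, orientation): joint-space move of the TCP to a pose.
- ctrl.move_l(position, attitude=None, vel=0.15, f_stop=None): straight line of the TCP; attitude=None keeps the orientation; vel is the mean speed in m/s. With f_stop (N) it stops when the force on the tool has changed by that much, and returns True; else False.
- ctrl.goto_joints(angles): joint-space move.
- ctrl.gripper_to(opening): opening from 0.0 (shut) to 1.0 (fully open); the grip force is fixed at half the most; returns when the fingers have stopped.
- ctrl.pause(seconds).
- ctrl.inverse_kinematics(position, orientation): joint angles nearest the present ones, or None.
- ctrl.get_obs(): the state.
- viewer.grab_frame(name): name is "side" or "top"; returns a dict with "frame" (480x640x3 uint8, red, green, blue), "mtx" (3x3 intrinsics, pixels), "R" (3x3) and "t" (3): a world point X has camera coordinates R X + t. Camera axes: x right, y down, z forward; pixel columns grow to the right and rows downward; lengths in m; the calibration is good to about 2 mm. A picture is of the moment at which its call begins. There is no depth.
A pose or a line that the arm cannot do raises ctrl.PlanningError and nothing moves.
- ctrl.hand_in(): hands the job in, once; it reports no verdict.
The state is a dict: "clock": time; "qpos": joint angles; "dq": joint speeds; "joint_efforts": joint torques, N m; "ee_pos": TCP position; "tool_rot": TCP orientation; "force": force on the tool from outside, world axes, zero at the start; "wrist_torque": the same for the moment, N m; "finger_gap": opening from 0.0 (shut) to 1.0 (fully open).
Only numpy, scipy, OpenCV 4.12 (cv2) and the standard library are available. Lean on these libraries where they do the work, as an engineer would, in place of code of your own. Each camera call takes 0.05 s, during which the arm holds its last target.

### The job

Press down the black paddle of the lever over the orange tube's lane so that its green gate lifts, and keep it down until the orange tube has rolled into the catch tray; then let the lever come back up so that the gate is shut again. Leave the blue tube behind its own gate, do not touch or lift either tube, and do not disturb the things standing around the dispenser.

Things in the scene. Friction and masses are not known exactly. Their poses are not given: they have to be found in the camera images.
- dispenser: White two-lane gravity dispenser fixed to the bench, 206 mm wide (y), x from -70 to 200 mm. Origin on the bench surface midway between the lanes; z up; x downhill along the lanes, away from the paddles; y to the left looking downhill. Lanes 75 mm wide inside, centred at y = +50 (left) and -50 mm (right), slope 0.2 rad; walls 78 mm high, 46 mm at the trays. Bystanders stand over 145 mm to its sides.
- axle_left (a point): Middle of the axle of the left lane's lever, 113 mm above the bench, at dispenser x = -30 mm, between grey cheeks 125 mm high. The 12 mm wide aluminium lever bar rocks on it: a black paddle on the uphill (-x) end overhangs the end of the lane with free air below, a green gate plate, 30 mm wide, hangs from the other end at x = 68 mm.
- axle_right (a point): The same for the right lane.
- tray_left (a point): Middle of the left lane's catch tray: its dark rubber floor, x from 100 to 196 mm, sloping on down to an end wall 46 mm high.
- tray_right (a point): The same for the right lane.
- paddle_left (a point): Black press pad, 40 x 40 x 8 mm, on the uphill end of the left lane's lever. The point is the centre of its top face: 142 mm above the bench, at dispenser x = -137, y = +50 mm with the gate shut, tilted 0.16 rad with the outer edge higher. Pressed fully it goes down 35 mm, nearly straight (within 5 mm in x), and ends tilted the other way.
- paddle_right (a point): The same press pad on the right lane's lever, at dispenser y = -50 mm.
- lever_left (a joint): Angle of the left lane's lever, rad: 0 with its gate shut (rest), 0.32 with its paddle fully down (end stop) and the gate up. The tube passes under the gate from about 0.23 on. A spring returns it to 0 when let go: pressing at the pad takes about 3 N at first and 8 N at the end stop.
- lever_right (a joint): The same for the right lane's lever.
- orange_tube: Orange sample tube with a white cap ring, a closed cylinder 32 mm in diameter and 64 mm long, lying across the left or the right lane (long axis = dispenser y) against the shut gate. Origin at its centre, 56 mm above the bench at dispenser x = 49 mm. With the gate up it rolls about 130 mm downhill in about 0.5 s and comes to rest at about dispenser x = 178 mm, 30 mm above the bench. 40 to 85 g.
- blue_tube: Blue sample tube of the same size and cap, in the other lane; stays behind its gate. Origin at its centre.
- core: Bystander: white core liner standing upright with a black stopper, 62 mm in diameter, 177 mm tall; origin at the centre of its underside.
- soap: Bystander: green bottle with a red cap, 56 mm in diameter, 160 mm tall; origin at the centre of its underside.
- bung: Bystander: black rubber bung, 52 mm in diameter, 45 mm tall; origin at the centre of its underside.
- beaker: Bystander: yellow plastic beaker, 64 mm across the rim, 70 mm tall; origin at the centre of its underside.
There are look-alikes about, which are no part of the job. There is more than one size of the orange_tube; the job needs the largest. Several things have the shape of the blue_tube; the one meant has the colours described above.

How it is judged:
By the outcome, as a careful person would: the job done as asked, in the order asked, and still so for the second after the job is handed in, with the robot touching nothing.
It also fails if it takes over 32 s, if anything falls off the work surface, if the arm or the gripper's body presses on something with over 40 N, if the wrist force passes 120 N, or if a joint passes its speed limit or range.

## Working session

There is one attempt and no reset: what is moved stays moved. The work goes in short steps, each a Python script; the robot and the scene stay as the last script left them, time stands still between calls to the robot, and variables do not carry over. Pictures are saved under pics/ and viewed, and the job is handed in when it is done.

```bash
mkdir -p pics; python3 - <<'E'
from bench import ctrl, viewer
import cv2,pickle
d={}
for n in("side","top"):
    f=viewer.grab_frame(n); d[n]=f; cv2.imwrite(f"pics/{n}0.png",f["frame"][:,:,::-1]); print(n,f["mtx"],f["R"],f["t"])
pickle.dump(d,open("f0.pkl","wb"))
o=ctrl.get_obs();print(o["clock"],o["ee_pos"],o["tool_rot"],o["finger_gap"],ctrl.tip_reach)
E
```

```text
side [[495.61792722   0.         320.73597566]
 [  0.         495.61792722 234.13150544]
 [  0.           0.           1.        ]] [[ 0.96744807 -0.25305844  0.00237754]
 [-0.17328991 -0.66927943 -0.72252034]
 [ 0.18443111  0.69858891 -0.69134557]] [-0.59500536  0.2245733   0.88348854]
top [[513.39506968   0.         316.96838234]
 [  0.         513.39506968 235.84060647]
 [  0.           0.           1.        ]] [[-0.00145507 -0.99988626 -0.0150119 ]
 [-0.98928959  0.00363045 -0.14592093]
 [ 0.14595883  0.01463879 -0.98918235]] [0.08143283 0.63206336 0.86577257]
0.1 [ 0.19162321 -0.59417985  0.2470982 ] [[ 9.51787366e-01  3.06758277e-01 -4.11093124e-04]
 [ 3.06758452e-01 -9.51785111e-01  2.08665964e-03]
 [ 2.48827802e-04 -2.11216257e-03 -9.99997738e-01]] 0.9983388624989394 0.017
```

View pics/side0.png

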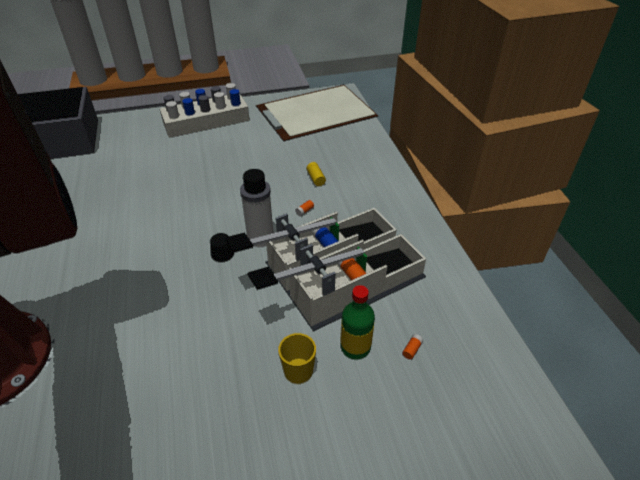

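View pics/top0.png

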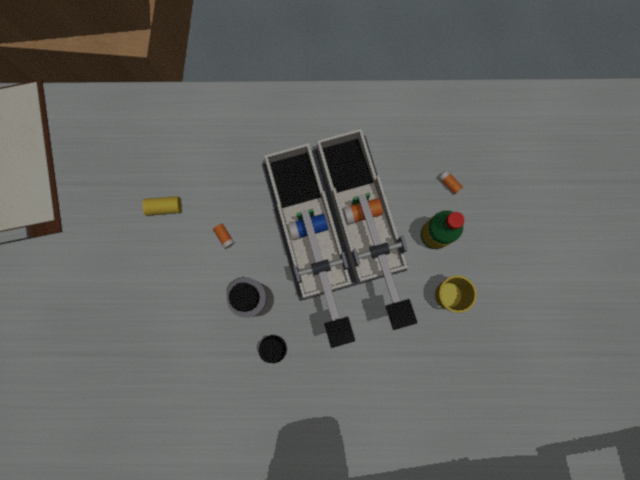

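The top view shows the orange tube at about (363,211) in the right lane, with its paddle at (401,314). The blue tube is at (309,226), with its paddle at (340,332). In the side view the orange lane's paddle is at (262,277). Next I'll measure these.

```bash
cat > h.py <<'E'
import numpy as np,cv2
def ray(f,uv):
    d=f["R"].T@np.linalg.inv(f["mtx"])@np.array([uv[0],uv[1],1.]); return -f["R"].T@f["t"],d
def plane(f,uv,z):
    c,d=ray(f,uv); return c+d*(z-c[2])/d[2]
def tri(fa,a,fb,b):
    P=[f["mtx"]@np.c_[f["R"],f["t"]] for f in(fa,fb)]
    X=cv2.triangulatePoints(P[0],P[1],np.array(a,float).reshape(2,1),np.array(b,float).reshape(2,1)).ravel(); return X[:3]/X[3]
def proj(f,X):
    p=f["mtx"]@(f["R"]@np.asarray(X)+f["t"]); return p[:2]/p[2]
def blob(m,box):
    x0,y0,x1,y1=box; s=np.zeros_like(m); s[y0:y1,x0:x1]=m[y0:y1,x0:x1]
    n,l,st,c=cv2.connectedComponentsWithStats(s); i=1+np.argmax(st[1:,4]); return c[i],st[i],(l==i).astype(np.uint8)
E
python3 - <<'E'
import pickle;from h import *
d=pickle.load(open("f0.pkl","rb"));T,S=d["top"],d["side"]
dark=lambda f:((f["frame"].max(2)<50)*255).astype(np.uint8)
r={}
for n,bt,bs in(("R",(380,290,425,335),(240,264,285,295)),("L",(322,312,360,352),(230,230,256,252))):
    ct,st,m=blob(dark(T),bt); cs,ss,_=blob(dark(S),bs)
    cnt=cv2.findContours(m,0,2)[0][0]; rect=cv2.minAreaRect(cnt)
    print(n,ct,st,rect,cs,ss); p=plane(T,rect[0],.142); r[n]=p
    print(" plane",p,"tri",tri(T,ct,S,cs))
# tubes
hsvT=cv2.cvtColor(T["frame"],cv2.COLOR_RGB2HSV)
o=cv2.inRange(hsvT,(3,150,80),(18,255,255));b=cv2.inRange(hsvT,(105,150,50),(130,255,255))
co,so,_=blob(o,(340,190,390,225)); cb,sb,_=blob(b,(290,205,335,245)); print(co,so,cb,sb, plane(T,co,.06),plane(T,cb,.06))
v=r["L"]-r["R"];print("sep",np.linalg.norm(v)); yx=v/np.linalg.norm(v); yaw=np.arctan2(-yx[0],yx[1]);print("yaw",yaw)
R=lambda a:np.array([[np.cos(a),-np.sin(a)],[np.sin(a),np.cos(a)]])
o=(r["L"]+r["R"])[:2]/2-R(yaw)@[-.137,0]; print("origin",o)
im=T["frame"][:,:,::-1].copy(); im2=S["frame"][:,:,::-1].copy()
for x,y,z in[(-.137,-.05,.142),(-.137,.05,.142),(-.03,-.05,.113),(-.03,.05,.113),(.049,-.05,.056),(.049,.05,.056),(.2,.103,.046),(.2,-.103,.046),(-.07,.103,.078),(-.07,-.103,.078)]:
    X=np.r_[o+R(yaw)@[x,y],z]
    for f,i in((T,im),(S,im2)):
        cv2.circle(i,tuple(int(k) for k in proj(f,X).round()),2,(255,0,255),-1)
a=cv2.resize(im[110:370,200:500],None,fx=1.8,fy=1.8); c=cv2.resize(im2[180:380,200:460],None,fx=1.8,fy=1.8)
cv2.imwrite("pics/chkT.png",a);cv2.imwrite("pics/chkS.png",c)
E
```

```text
R [400.84345048 314.02076677] [386 300  31  30 626] ((400.70001220703125, 314.0999755859375), (25.930675506591797, 25.298219680786133), 71.56504821777344) [262.47297297 277.45495495] [247 266  31  23 444]
 plane [ 0.49499661 -0.05137915  0.142     ] tri [ 0.49671948 -0.05237161  0.13787485]
L [338.9792 331.6784] [324 317  31  30 625] ((338.9540710449219, 331.4756774902344), (25.879558563232422, 24.776737213134766), 72.89727020263672) [239.63109756 242.43597561] [230 233  24  19 328]
 plane [0.46855147 0.04460706 0.142     ] tri [0.47025329 0.0442278  0.13567338]
[375.51190476 206.9702381 ] [369 199  13  17 168] [319.03517588 222.90954774] [311 215  16  17 199] [ 0.68144267 -0.02372242  0.06      ] [0.65332265 0.07595532 0.06      ]
sep 0.09956253211702525
yaw 0.2688400777201296
origin [0.61385295 0.03300299]
```

```bash
ls pics
```

```text
chkS.png
chkT.png
side0.png
top0.png
```

View pics/chkT.png

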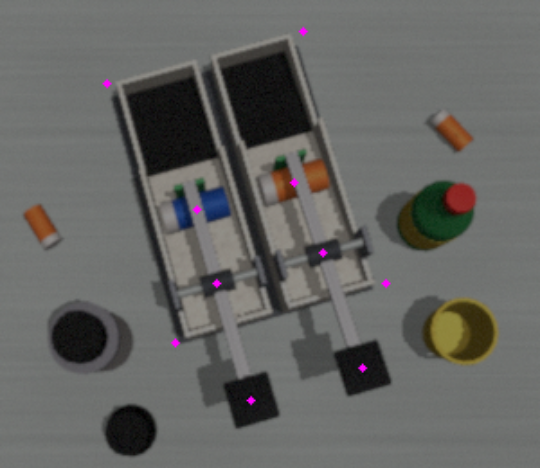

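View pics/chkS.png

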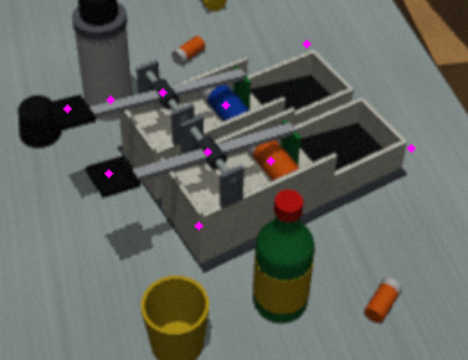

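The magenta marks fall on both paddles, axles and tubes in both views. The paddle separation is 99.6 mm against 100 mm, and the triangulated pad height is 138 mm against 142 mm for the top face, which fits because the blob includes the pad's edges. So the right paddle is at about (0.4955, -0.0515). I'll shut the gripper and hover above it.

```bash
python3 - <<'E'
from bench import ctrl, viewer
import numpy as np,cv2
a=.269;c,s=np.cos(a),np.sin(a)
R=np.array([[c,s,0],[s,-c,0],[0,0,-1.]])
p=np.array([.4955,-.0515])
ctrl.gripper_to(0.0)
ctrl.move_to(np.r_[p,.25],R)
print(ctrl.get_obs()["clock"])
ctrl.move_l(np.r_[p,.19],vel=.15)
for n in("side","top"):
    cv2.imwrite(f"pics/{n}1.png",viewer.grab_frame(n)["frame"][:,:,::-1])
o=ctrl.get_obs();print(o["clock"],o["ee_pos"],o["tool_rot"][:,1],o["force"],o["finger_gap"])
E
```

```text
3.0917
3.7417 [ 0.49660656 -0.05194865  0.1914378 ] [ 0.26544176 -0.96412598  0.0013275 ] [-0.57013143  0.9342804   0.23605598] 0.0008012161223404576
```

View pics/side1.png

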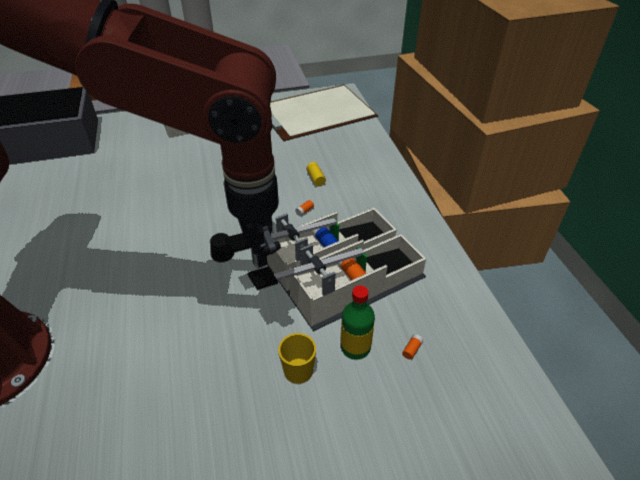

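View pics/top1.png

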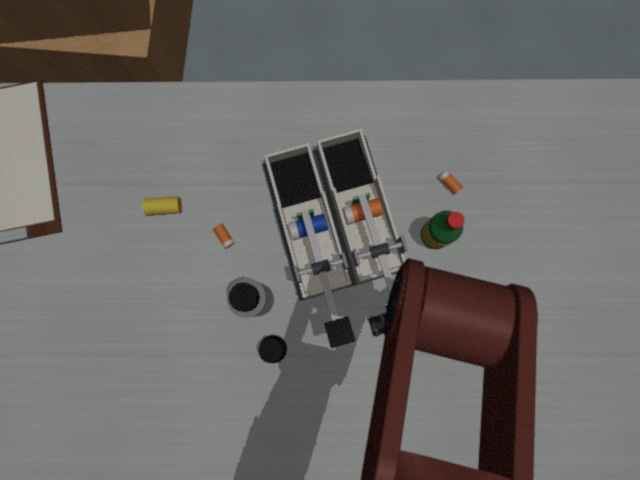

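The fingertips, at side (257,265), are just above the orange lane's paddle at (262,277), and nothing else has moved. I'll press with a force stop.

```bash
python3 - <<'E'
from bench import ctrl, viewer
import numpy as np,cv2
p=np.array([.4955,-.0515])
def st(t):
    o=ctrl.get_obs();print(t,round(o["clock"],2),o["ee_pos"].round(4),o["force"].round(2))
r=ctrl.move_l(np.r_[p,.165],vel=.1,f_stop=14);st(r)
for z in(.155,.145,.135,.127,.123):
    r=ctrl.move_l(np.r_[p,z],vel=.08,f_stop=14);st(r)
    if r: break
ctrl.pause(.8);st("hold")
for n in("side","top"):
    cv2.imwrite(f"pics/{n}2.png",viewer.grab_frame(n)["frame"][:,:,::-1])
E
```

```text
False 4.14 [ 0.4953 -0.0514  0.1649] [0.37 0.83 0.33]
False 4.42 [ 0.496  -0.0516  0.1553] [ 0.79 -0.21  0.59]
False 4.69 [ 0.4953 -0.0514  0.1448] [-0.27 -0.   -0.08]
False 4.97 [ 0.4958 -0.0516  0.1357] [-1.74  0.08  6.64]
False 5.22 [ 0.4961 -0.0517  0.1282] [-2.06 -0.62  6.72]
False 5.47 [ 0.4963 -0.0517  0.1255] [-3.68 -0.46 12.34]
hold 6.27 [ 0.4963 -0.0517  0.1255] [-3.86  0.73 11.72]
```

View pics/side2.png

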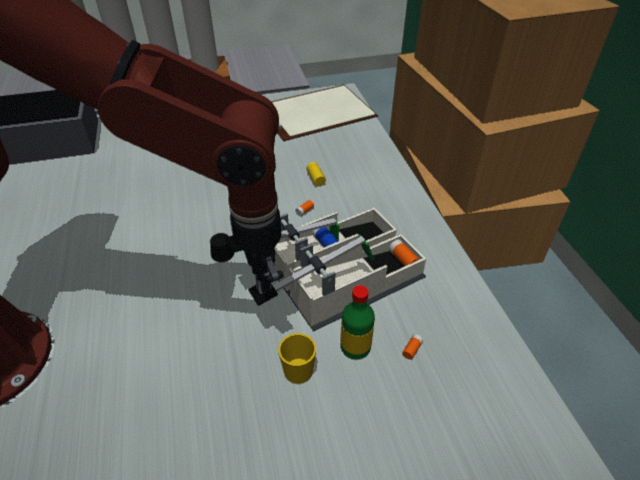

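View pics/top2.png

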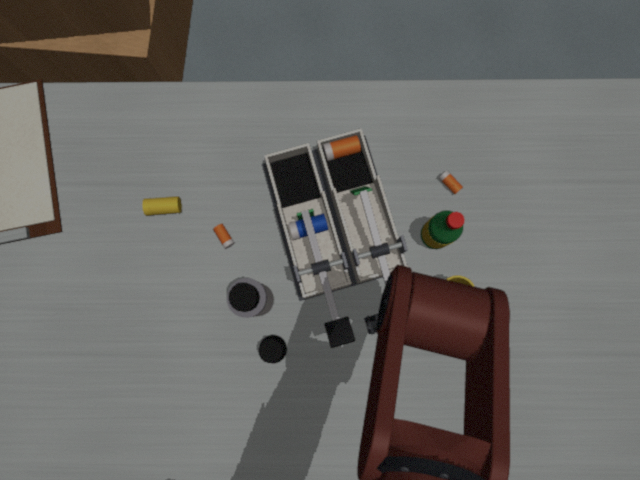

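The orange tube is in its tray, at top (342,148) and side (404,251). The gate is up and the blue tube is still behind its own gate. I'll release the lever.

```bash
python3 - <<'E'
from bench import ctrl, viewer
import numpy as np,cv2
p=np.array([.4962,-.0517])
def st(t):
    o=ctrl.get_obs();print(t,round(o["clock"],2),o["ee_pos"].round(4),o["force"].round(2))
ctrl.move_l(np.r_[p,.175],vel=.06);st("up")
ctrl.move_l(np.r_[p,.25],vel=.15);st("up2")
ctrl.goto_joints([-1.371,.217,1.613,0,1.311,-.112]);ctrl.pause(.5);st("home")
for n in("side","top"):
    cv2.imwrite(f"pics/{n}3.png",viewer.grab_frame(n)["frame"][:,:,::-1])
E
```

```text
up 7.38 [ 0.4954 -0.0515  0.1741] [ 0.42 -0.22 -0.94]
up2 8.03 [ 0.4957 -0.0516  0.2491] [-0.44 -0.12  0.56]
home 10.76 [ 0.1921 -0.5951  0.2485] [ 0.31  1.02 -0.43]
```

View pics/side3.png

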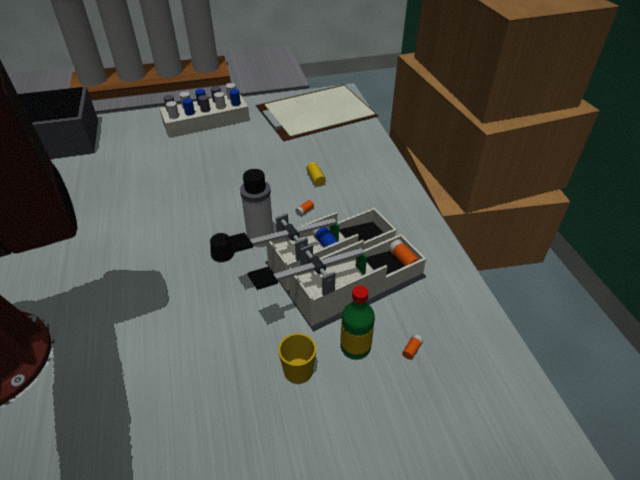

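View pics/top3.png

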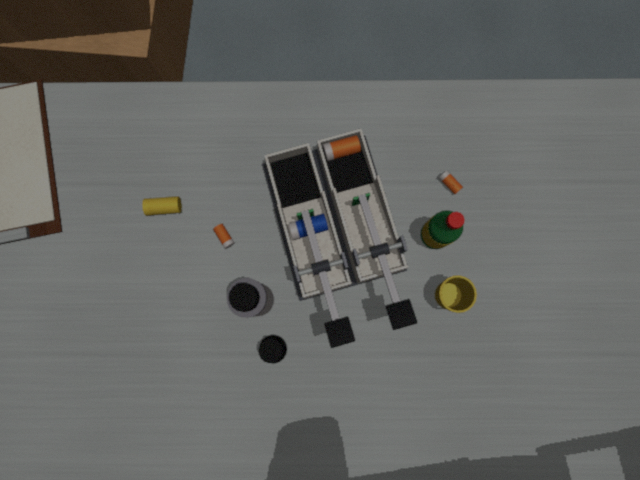

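The paddle is back at (401,314) and the gate is shut. The orange tube rests in the tray at (342,148), the blue tube is still at (309,226), and the bystanders are where they were.

```bash
python3 -c "
from bench import ctrl
ctrl.hand_in()"
```

```text
the job is handed in; nothing more can be done
```

I pressed the black paddle over the orange tube's lane (the right lane) with the shut gripper. I held it down until the orange tube had rolled into its catch tray, then let the lever come back up, moved the arm back to its start pose and handed the job in at about 10.8 s.

- **Outcome:** The last pictures show the orange tube at rest in its tray and the paddle back at its starting pixel position with the gate shut. The blue tube is still behind its own gate, and the things around the dispenser look unmoved.
- **Force:** The tool force readings reached about 13 N at most, while holding the paddle at its end stop.
- **Small disagreements:**
  - The triangulated pad heights came out 4 to 6 mm below the stated 142 mm, because the dark blob in the images includes the pad's edges.
  - My model's outer corners fell a few pixels outside the visible walls.
  - The fingers showed no contact force at the expected height, nor 10 mm below it, and the first clear reading came about 23 mm below it.

  None of these affected the press.

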